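# Rack the chamfered mounting dowel

### The arm

A 6-joint arm with a two-finger parallel gripper is mounted at the origin on the work surface. World frame = base frame: x ahead of the robot, y to its left, z up, the work surface at z = 0. Lengths are in m, angles in degrees, forces in N, time in s.
With the tool pointing down it reaches from about 0.4 to 0.825 m from the base axis. Payload 7 kg.
Tool frame: the origin (TCP) lies on the centre line of the jaws, within the pads' length; the fingertips stand 22 mm ahead of it and the grasp point (between the pads) lies 3 mm ahead of it; z points along the fingers, y is the line along which they close (so a half turn about z gives the same grasp; the last joint's range is limited). The gripper opens to 88 mm and grips with 3 to 60 N. Pads are 19 mm wide; open, the fingers measure 130 mm over their backs; the gripper's body (78 mm by 193 mm) begins 47 mm behind the grasp point.
Start: joints at [-59.639, 20.546, 0.682, 0, -70.136, -16.507], TCP at [0.162, -0.655, 0.249] pointing down, gripper open.
Joint ranges: [-176.03, 176.03], [-82.01, 121.73], [-58.28, 71.71], [-173.87, 95.51], [-174.79, -0.11], [-173.66, 173.66]. Speed limits (degrees/s): [136.94, 136.94, 172.46, 180, 180, 180].

### API

Orientations are given as [roll, pitch, yaw] about the fixed x, y, z axes, in that order (R = Rz(yaw) Ry(pitch) Rx(roll)).
In Python, from workcell import observe, capture, finish_job, recognise, cut_out gives the robot as it stands.
- The arm moves only by the tool servo_tool, never from a script. Its arguments are lists of equal length, an entry for each row: "rot": the turn, a rotation vector about the tool's x, y, z in rad, a list of three; "delta_pos": the shift along the tool's x, y, z in m, a list of three; "hand": the opening, from 0 (shut) to 1 (fully open). A call has 1 to 20 rows; each row is the pose to reach, as a shift and turn from the pose commanded when the call began, along the tool's axes at that moment; what a row does not reach only later rows make up. A row lasts 1/8 s, in which the tool goes at most 62.5 mm and 10.7 degrees, less where a joint would pass 70% of its speed; a pose out of reach is approached as far as the arm can. A call with a gripper value outside its range is refused whole. The fingers move at their own pace and stop on an object; "force" is the grip in N (left out, the last holds). Time passes only in rows, so rows that repeat a pose let the fingers close. It gives the time, the measured TCP pose, the force, the opening and the grip force at its end, in the units of the state.
- observe(): the state, without advancing time (a new reading comes with each control period).
- capture(name): name is "scene" or "side" or "wrist"; returns a dict with "image" (384x512x3 uint8, red, green, blue), "fx", "fy", "cx", "cy" (pixels), "R" (3x3) and "t" (3): a world point X has camera coordinates R X + t. Camera axes: x right, y down, z forward; pixel columns grow to the right and rows downward; lengths in m; the calibration is good to about 2 mm. A picture is of the moment at which its call begins. There is no depth.
- finish_job(): hands the job in; it is judged then, once.
Trained networks look in the newest picture that a camera, given by its name, has taken for a name from the list of things; names that differ only in an ending like _2 or _b are one class to them, and where a whole thing is asked for, a point or a joint stands for the part that bears it (a point fixed in the world has none). Each returns a list of dicts, best first, with "conf" (0 to 1); they miss things now and then, are a little off and sometimes report something else, mostly with a low value. They report only what shows in the picture. A call takes as long as a camera call. They do not tell look-alikes from the thing itself.
- recognise(label, camera): "bbox" ([centre column, centre row, width, height] in pixels, round what is visible of it).
- cut_out(label, camera): "pixels" (384x512 bool, what is visible of it) and "bbox" ([centre column, centre row, width, height] in pixels, round what is visible of it).
The state is a dict: "time": time; "joints": joint angles; "dq": joint speeds; "joint_efforts": joint torques, N m; "tool_pos": TCP position; "orientation": TCP orientation; "contact_force": force on the tool from outside, world axes, zero at the start; "torque": the same for the moment, N m; "finger_gap": finger opening in m; "grip_force": force on a finger pad.
Only numpy, scipy, OpenCV 4.12 (cv2) and the standard library are available. Lean on these libraries where they do the work, as an engineer would, in place of code of your own. Each camera call takes 0.05 s, during which the arm holds its last target. There are 200 camera calls.

### The job

One of the two dowels standing in the grey block has a chamfered foot and the other a square-cut one, but the feet are hidden: try them in the empty bore of the dark wooden rack, where a chamfered foot sinks well in and a square foot stays on top. Leave the chamfered dowel standing fully home and upright in that bore, like its two neighbours, and put the square one in the red tray, any way up.

Things in the scene. Friction and masses are not known exactly. Their poses are not given: they have to be found in the camera images.
- dowel_p: One of two look-alike pale wooden dowels, 30 mm diameter, 120 mm long, about 80 g. Starts upright on the table in a socket of a grey block (100 x 170 x 50 mm, sockets 90 mm apart, 1 mm play) that hides its foot. One foot is chamfered (a cone from 30 to 8 mm diameter over the last 22 mm), the other square-cut; which is not told. Origin: centre of the foot; z along the dowel to its top.
- dowel_q: One of two look-alike pale wooden dowels, 30 mm diameter, 120 mm long, about 80 g. Starts upright on the table in a socket of a grey block (100 x 170 x 50 mm, sockets 90 mm apart, 1 mm play) that hides its foot. One foot is chamfered (a cone from 30 to 8 mm diameter over the last 22 mm), the other square-cut; which is not told. Origin: centre of the foot; z along the dowel to its top.
- bore (a point): Centre of the mouth of the empty bore (26 mm diameter, 45 mm deep) in the top of the fixed dark rack, 230 x 80 x 45 mm, 40 mm from its near end. 75 and 150 mm further along its x stand two fixed dowels, tops 102 mm above the rack. A chamfered dowel centres itself and rests with its foot 18 mm below the mouth; a square one stops level with it. Axes: the rack's, z up.
- tray: Fixed red open plastic tray, 160 x 140 x 45 mm (x, y, z), walls and floor about 4 mm thick. Origin: centre of its underside, on the table; z up.
Mind the look-alikes: they are no part of the job. Leave any turquoise look-alike of the dowel_p alone.

How it is judged:
By the outcome, as a careful person would: the job done as asked, in the order asked, and still so for the second after the job is handed in, with the robot touching nothing.
It also fails if it takes over 72 s, if anything falls off the work surface, if the arm or the gripper's body presses on something with over 40 N, if the wrist force passes 120 N, or if a joint passes its speed limit or range.

## Working session

There is one attempt and no reset: what is moved stays moved. The work goes in short steps, Python scripts to look and compute and a tool call to move; the robot and the scene stay as the last step left them, time stands still between calls to the robot, and variables do not carry over. Pictures are saved under pics/ and viewed, at most 10 in all, crops included, and the job is handed in when it is done.

Besides the shell and the picture viewer there is one more tool, called after "Emit:" as name(argument=value, ...), one argument or row to a line, values as JSON. servo_tool: Moves the arm, as the interface text tells. Its arguments: {"type":"object","properties":{"rot":{"type":"array"},"delta_pos":{"type":"array"},"hand":{"type":"array"},"force":{"type":"number"}},"required":["rot","delta_pos","hand"]}

```bash
mkdir -p pics
python3 - <<'E'
from workcell import *
import cv2,pickle,numpy as np
D={}
for c in("scene","side"):
    d=capture(c);D[c]=d
    cv2.imwrite(f"pics/{c}0.png",d["image"][:,:,::-1])
    for l in("dowel_p","bore","tray"):
        for r in recognise(l,c): print(c,l,np.round(r["bbox"]),round(r["conf"],2))
pickle.dump(D,open("d0.pkl","wb"))
s=observe();print(s["tool_pos"],s["orientation"],s["time"],s["contact_force"])
a=np.hstack([cv2.imread("pics/scene0.png"),cv2.imread("pics/side0.png")])
E
```

```text
scene dowel_p [316. 146.  14.  38.] 0.85
scene dowel_p [252. 162.  13.  36.] 0.69
scene dowel_p [276. 112.  10.  27.] 0.58
scene bore [272. 211. 105.  76.] 0.88
scene tray [201. 292.  96.  91.] 0.89
side dowel_p [203. 252.  15.  32.] 0.89
side dowel_p [226. 228.  17.  37.] 0.85
side dowel_p [263. 214.  12.  43.] 0.66
side dowel_p [188. 215.  17.  41.] 0.57
side bore [257. 180.  87.  85.] 0.85
side tray [325. 162.  70.  50.] 0.84
[ 0.16161012 -0.65528135  0.24841834] [ 1.79986086e+02  6.98163619e-04 -1.66148292e+02] 0.4 [-0.08418652 -0.01610258  0.69906434]
```

View pics/scene0.png

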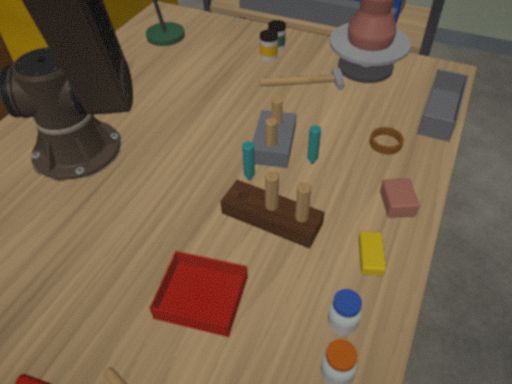

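View pics/side0.png

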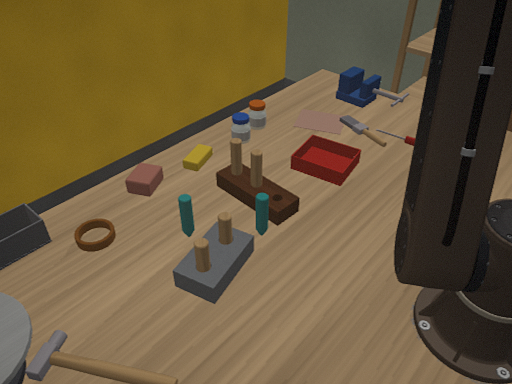

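The scene view shows the grey block with pale dowels at (271,130) and (278,110), turquoise look-alikes at (249,160) and (314,144), and the rack's fixed dowels at (272,190) and (303,202). The tray is at (201,292). In the side view the pale dowels are at (225,228) and (202,255), the turquoise ones at (187,215) and (262,214), and the bore at (277,197). I choose the two pale dowels in the grey block, and check them close up.

Run:
```python
import cv2,numpy as np
a=cv2.imread("pics/scene0.png")[90:240,215:335];b=cv2.imread("pics/side0.png")[130:300,170:305]
a=cv2.resize(a,None,fx=3.3,fy=3.3,interpolation=2);b=cv2.resize(b,None,fx=2.9,fy=2.9,interpolation=2)
h=495;a=a[:h];b=b[:h];b=cv2.copyMakeBorder(b,0,h-len(b),0,0,0);cv2.imwrite("pics/crop0.png",np.hstack([a,b]));print(a.shape,b.shape)
```

```text
(495, 396, 3) (495, 392, 3)
```

View pics/crop0.png

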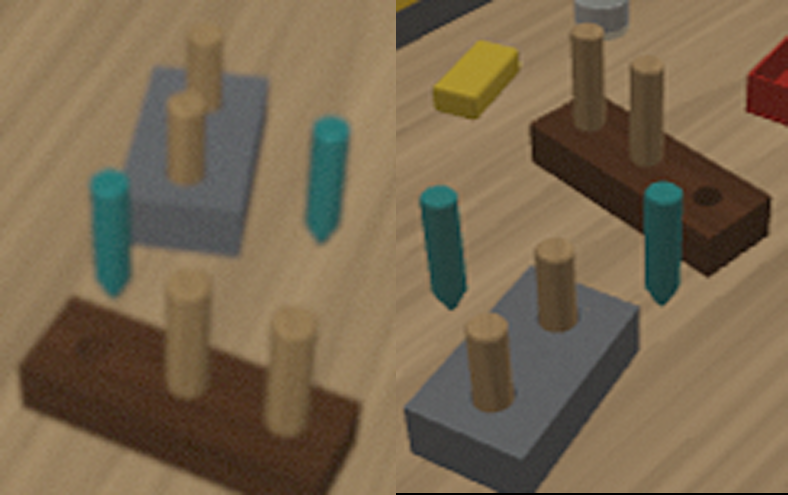

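The close crop confirms it: two pale dowels stand in the grey block, the turquoise ones stand free with pointed feet, and the empty bore shows at (91,346) in the scene crop and (708,196) in the side crop.

```bash
cat > h.py <<'E'
import numpy as np,cv2
def P(d):
    K=np.array([[d["fx"],0,d["cx"]],[0,d["fy"],d["cy"]],[0,0,1]]);return K@np.c_[np.array(d["R"]),np.array(d["t"])]
def tri(d1,p1,d2,p2):
    X=cv2.triangulatePoints(P(d1),P(d2),np.array(p1,float).reshape(2,1),np.array(p2,float).reshape(2,1));return (X[:3]/X[3]).ravel()
def proj(d,X):
    x=P(d)@np.append(X,1);return x[:2]/x[2]
def ray(d,p,z):
    R=np.array(d["R"]);c=-R.T@np.array(d["t"]);v=R.T@[(p[0]-d["cx"])/d["fx"],(p[1]-d["cy"])/d["fy"],1];return c+v*(z-c[2])/v[2]
E
python3 - <<'E'
from h import *;import pickle
D=pickle.load(open("d0.pkl","rb"));a,b=D["scene"],D["side"]
S=lambda x,y:(215+x/3.3-.35,90+y/3.3-.35)
T=lambda x,y:(170+(x-396)/2.9-.33,130+y/2.9-.33)
for n,s,t in[("A",(187,98),(555,250)),("B",(205,36),(488,326)),("f1",(189,280),(647,66)),("f2",(293,320),(588,35)),("bore",(91,346),(708,196)),("t1",(111,182),(663,194)),("t2",(331,128),(440,196))]:
    X=tri(a,S(*s),b,T(*t));print(n,X.round(4),(proj(a,X)-S(*s)).round(1),(proj(b,X)-T(*t)).round(1),np.hypot(*X[:2]).round(3))
for c,l in((a,[(178,254),(247,265),(225,332),(154,306)]),):
    for p in l: print("tray",ray(c,p,.045).round(3))
for c in(a,b,):print("cam",(-np.array(c["R"]).T@np.array(c["t"])).round(2))
E
```

```text
A [0.5018 0.1882 0.121 ] [-0.5  0.2] [-0.7 -0.2] 0.536
B [0.4831 0.2713 0.1168] [-0.2  0.1] [-0.3 -0.1] 0.554
f1 [ 0.5885 -0.0117  0.1461] [-0.4  0.1] [-0.4 -0.1] 0.589
f2 [ 0.6622 -0.0163  0.1439] [-0.4  0.1] [-0.3 -0.1] 0.662
bore [ 0.5129 -0.0086  0.0459] [-0.1  0. ] [-0.1 -0. ] 0.513
t1 [0.4876 0.0829 0.1178] [-0.4  0.1] [-0.5 -0.1] 0.495
t2 [0.6134 0.201  0.1187] [-0.2  0.1] [-0.3 -0.1] 0.646
tray [ 0.461 -0.215  0.045]
tray [ 0.606 -0.181  0.045]
tray [ 0.631 -0.33   0.045]
tray [ 0.481 -0.338  0.045]
cam [ 0.86 -0.66  0.86]
cam [-0.01  0.67  0.74]
```

Emit:
servo_tool(
  rot=[
    [0, 0, -0.1],
    [0, 0, -0.2],
    [0, 0, -0.4],
    [0, 0, -0.6],
    [0, 0, -0.7],
    [0, 0, -0.8],
    [0, 0, -0.8],
    [0, 0, -1.0],
    [0, 0, -1.2],
    [0, 0, -1.4],
    [0, 0, -1.55],
    [0, 0, -1.55],
    [0, 0, -1.55],
    [0, 0, -1.55],
    [0, 0, -1.55],
    [0, 0, -1.55],
    [0, 0, -1.55],
    [0, 0, -1.55],
  ],
  delta_pos=[
    [-0.467, 0.225, -0.1],
    [-0.467, 0.225, -0.1],
    [-0.467, 0.225, -0.1],
    [-0.467, 0.225, -0.1],
    [-0.467, 0.225, -0.1],
    [-0.467, 0.225, -0.1],
    [-0.467, 0.225, -0.1],
    [-0.532, 0.78, -0.1],
    [-0.532, 0.78, -0.1],
    [-0.532, 0.78, -0.1],
    [-0.532, 0.78, -0.1],
    [-0.532, 0.78, -0.1],
    [-0.532, 0.78, -0.1],
    [-0.532, 0.78, -0.1],
    [-0.532, 0.78, -0.1],
    [-0.532, 0.78, -0.1],
    [-0.532, 0.78, -0.1],
    [-0.532, 0.78, -0.1],
  ],
  hand=[1, 1, 1, 1, 1, 1, 1, 1, 1, 1, 1, 1, 1, 1, 1, 1, 1, 1],
)

```text
time: 2.65
tool_pos: [0.491, 0.2323, 0.348]
orientation: [180.0, -0.0, -77.1]
contact_force: [0.7, -0.1, -0.8]
finger_gap: 0.0875
grip_force: 0.0
```

Run:
```python
from workcell import *
import cv2,pickle,numpy as np
from h import *
s=observe();print(s["time"],s["tool_pos"],s["orientation"],s["joints"])
d=capture("wrist");pickle.dump(d,open("w1.pkl","wb"));cv2.imwrite("pics/w1.png",d["image"][:,:,::-1])
for n,X in dict(A=[.5018,.1882,.12],B=[.4831,.2713,.12]).items():print(n,proj(d,X))
for r in cut_out("dowel_p","wrist"):print(np.round(r["bbox"],1),r["conf"])
```

```text
2.65 [0.49103882 0.23228839 0.34798405] [ 1.79961677e+02 -1.07860754e-02 -7.71368546e+01] [ 4.59845909e+01  5.19723116e+00 -6.48379814e+00 -1.21570117e-02
 -7.83569608e+01 -3.31189916e+01]
A [251.76426457 136.61306458]
B [251.69611232 196.24973706]
[253.9 192.1  15.8  28. ] 0.93
[283.   58.7  24.2  35.8] 0.92
[254.8 137.3  19.3  22.1] 0.85
[178.1 128.6  36.8  22.7] 0.79
```

View pics/w1.png

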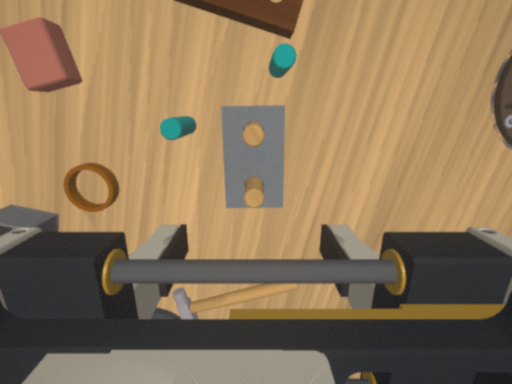

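The wrist view shows A's top at (253,134), B's top at (254,199), the turquoise tops at (175,128) and (285,55), and the block square to the jaws.

Run:
```python
import pickle
from h import *
d=pickle.load(open("w1.pkl","rb"));D=pickle.load(open("d0.pkl","rb"))
g=cv2.cvtColor(d["image"],cv2.COLOR_RGB2HSV)
crop=g[110:215,235:275,1]>100
n,l,st,c=cv2.connectedComponentsWithStats(crop.astype(np.uint8))
for i in range(1,n):
    if st[i][4]>80: print(st[i][:4]+[235,110,0,0],st[i][4],c[i]+[235,110])
A=ray(d,(253,134),.12);B=ray(d,(254,199),.12);print(A,B,A-B,np.degrees(np.arctan2(*(B-A)[1::-1])))
S=lambda x,y:(215+x/3.3-.35,90+y/3.3-.35)
T=lambda x,y:(170+(x-396)/2.9-.33,130+y/2.9-.33)
for n,w,s,t in(("A",(253,134),(187,98),(555,250)),("B",(254,199),(205,36),(488,326))):
    print(n,tri(d,w,D["scene"],S(*s)),tri(d,w,D["side"],T(*t)))
cs=[ray(d,p,.05) for p in((222,106),(285,106),(284,207),(226,208))]
print(np.round(cs,3),np.mean(cs,0))
```

```text
[243 122  21  24] 393 [252.95419847 133.81933842]
[235 177  40  38] 752 [254.15159574 198.87632979]
[0.50093812 0.18443801 0.12      ] [0.47889761 0.27466804 0.12      ] [ 0.02204051 -0.09023004  0.        ] 103.72684884499337
A [0.50358212 0.18516178 0.1243212 ] [0.50185608 0.18545515 0.11855892]
B [0.48002789 0.27851863 0.11114409] [0.47885396 0.2740205  0.12147228]
[[0.557 0.159 0.05 ]
 [0.461 0.138 0.05 ]
 [0.419 0.301 0.05 ]
 [0.518 0.325 0.05 ]] [0.48838915 0.23074397 0.05      ]
```

Emit:
servo_tool(
  rot=[
    [0, 0, 0],
    [0, 0, 0],
    [0, 0, 0],
    [0, 0, 0],
    [0, 0, 0],
    [0, 0, 0],
    [0, 0, 0],
    [0, 0, 0],
    [0, 0, 0],
    [0, 0, 0],
    [0, 0, 0],
    [0, 0, 0],
  ],
  delta_pos=[
    [0.048, 0.001, 0],
    [0.048, 0.001, 0.06],
    [0.048, 0.001, 0.12],
    [0.048, 0.001, 0.17],
    [0.048, 0.001, 0.21],
    [0.048, 0.001, 0.24],
    [0.048, 0.001, 0.26],
    [0.048, 0.001, 0.26],
    [0.048, 0.001, 0.26],
    [0.048, 0.001, 0.26],
    [0.048, 0.001, 0.26],
    [0.048, 0.001, 0.26],
  ],
  hand=[1, 1, 1, 1, 1, 1, 1, 1, 0, 0, 0, 0],
  force=20,
)

```text
time: 4.25
tool_pos: [0.501, 0.1825, 0.089]
orientation: [-180.0, 0.0, -77.3]
contact_force: [0.9, 0.3, -0.4]
finger_gap: 0.0532
grip_force: 0.0
```

Emit:
servo_tool(
  rot=[
    [0, 0, 0],
    [0, 0, 0],
    [0, 0, 0],
    [0, 0, 0],
    [0, 0, 0],
    [0, 0, 0],
    [0, 0, 0],
    [0, 0, 0],
    [0, 0, 0],
    [0, 0, 0],
  ],
  delta_pos=[
    [0, 0, 0],
    [0, 0, 0],
    [0, 0, 0],
    [0, 0, 0],
    [0, 0, 0],
    [0, 0, -0.02],
    [0, 0, -0.05],
    [0, 0, -0.1],
    [0, 0, -0.15],
    [0, 0, -0.15],
  ],
  hand=[0, 0, 0, 0, 0, 0, 0, 0, 0, 0],
)

```text
time: 5.5
tool_pos: [0.5024, 0.1832, 0.2427]
orientation: [-179.6, 0.2, -77.3]
contact_force: [0.0, 0.6, -1.2]
finger_gap: 0.0297
grip_force: 19.9
```

Run:
```python
from workcell import *
import cv2,pickle,numpy as np
from h import *
s=observe();print(s["time"],s["tool_pos"],s["orientation"],s["joints"],s["contact_force"])
d=capture("wrist");e=capture("side");f=capture("scene");pickle.dump((d,e,f),open("w2.pkl","wb"))
S=proj(f,np.array(s["tool_pos"]));print(S,proj(e,np.array(s["tool_pos"])))
def c(d,p,r=75):
    p=np.clip(np.round(p).astype(int),r,[511-r,383-r]);return cv2.resize(d["image"][p[1]-r:p[1]+r,p[0]-r:p[0]+r,::-1],(400,400),interpolation=2)
w=cv2.resize(d["image"][:,:,::-1],(267,200))
cv2.imwrite("pics/held1.png",np.hstack([c(f,S),c(e,proj(e,np.array(s["tool_pos"])))]))
```

```text
5.5 [0.50235546 0.18319902 0.24270496] [-1.79627021e+02  1.51497518e-01 -7.73156978e+01] [ 4.10874103e+01  7.33069721e+00 -1.78013708e+01  4.89354575e-02
 -6.44677969e+01 -2.84245391e+01] [ 0.02143602  0.58681938 -1.22167692]
[270.49369952  79.21420706] [222.92669291 168.06780049]
```

View pics/held1.png

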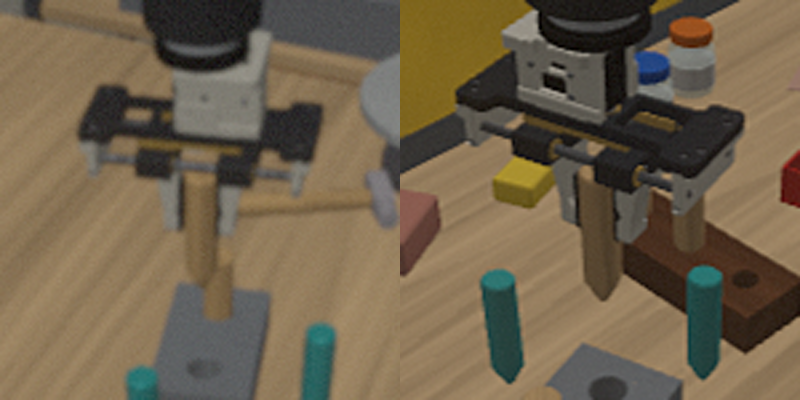

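Emit:
servo_tool(
  rot=[
    [0, 0, 0],
    [0, 0, -0.15],
    [0, 0, -0.3],
    [0, 0, -0.45],
    [0, 0, -0.6],
    [0, 0, -0.75],
    [0, 0, -0.9],
    [0, 0, -1.05],
    [0, 0, -1.2],
    [0, 0, -1.3],
    [0, 0, -1.3],
    [0, 0, -1.3],
    [0, 0, -1.3],
  ],
  delta_pos=[
    [0, 0, -0.03],
    [0.03, 0.005, -0.03],
    [0.06, 0.01, -0.03],
    [0.09, 0.015, -0.03],
    [0.12, 0.02, -0.03],
    [0.15, 0.025, -0.03],
    [0.19, 0.032, -0.03],
    [0.19, 0.032, -0.03],
    [0.19, 0.032, -0.03],
    [0.19, 0.032, -0.03],
    [0.19, 0.032, -0.03],
    [0.19, 0.032, -0.03],
    [0.19, 0.032, -0.03],
  ],
  hand=[0, 0, 0, 0, 0, 0, 0, 0, 0, 0, 0, 0, 0],
)

```text
time: 7.28
tool_pos: [0.5112, -0.0101, 0.2682]
orientation: [180.0, 0.0, -2.9]
contact_force: [0.8, 0.2, -0.6]
finger_gap: 0.0296
grip_force: 19.9
```

Run:
```python
from workcell import *
import cv2,pickle,numpy as np
from h import *
s=observe();tp=np.array(s["tool_pos"]);print(s["time"],tp,s["orientation"],s["joints"])
ds=[capture(c) for c in("wrist","side","scene")];pickle.dump(ds,open("w3.pkl","wb"))
for d in ds: print(proj(d,[.5129,-.0086,.045]),proj(d,tp-[0,0,.089]))
print(-np.array(ds[0]["R"]).T@ds[0]["t"])
def c(d,p,r):
    p=np.clip(np.round(p).astype(int),r,[511-r,383-r]);print("org",p-r);return cv2.resize(d["image"][p[1]-r:p[1]+r,p[0]-r:p[0]+r,::-1],(400,400),interpolation=2)
q=tp-[0,0,.1]
w=cv2.resize(ds[0]["image"][:150,136:336,::-1],(800,600))
cv2.imwrite("pics/h2.png",np.hstack([c(ds[1],proj(ds[1],q),50),c(ds[2],proj(ds[2],q),50)]));cv2.imwrite("pics/h2w.png",ds[0]["image"][:,:,::-1])
```

```text
7.275 [ 0.51118047 -0.01006923  0.26817431] [ 1.79985617e+02  4.13865502e-02 -2.91987194e+00] [ 2.09016529e+01  4.26338363e+00 -1.78487021e+01 -3.83924389e-03
 -6.79315841e+01  6.61799241e+01]
[251.97373531 167.73216992] [252.86901599 200.93392276]
[277.1503945  197.52206573] [280.15434581 153.09678013]
[242.13261242 194.78316528] [238.71732069 153.07365413]
[ 0.59022233 -0.01469492  0.40480513]
org [230 107]
org [189 107]
```

View pics/h2w.png

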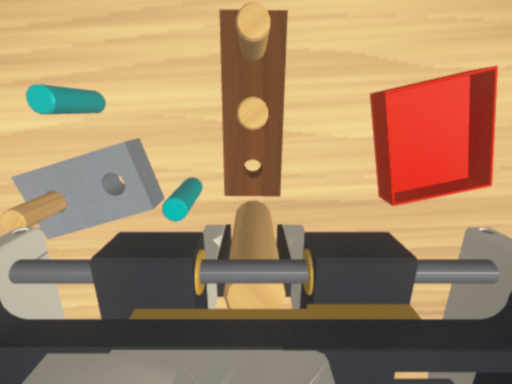

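View pics/h2.png

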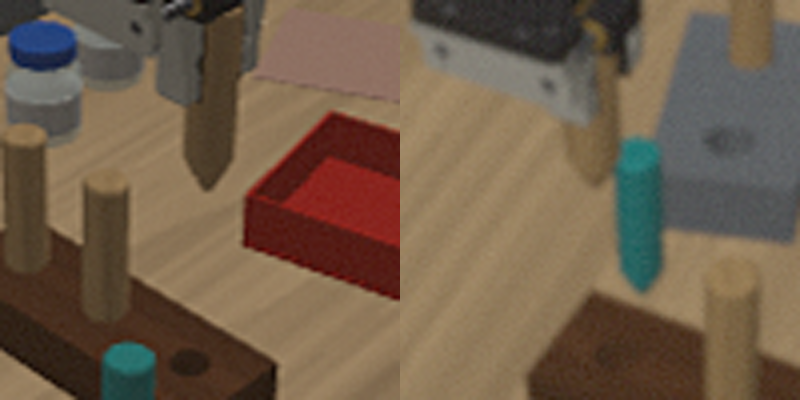

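The wrist view shows the bore at (253,166), f1 at (253,113), f2 at (254,21) and the tray around (436,137). In the side crop the held dowel's foot at (207,190) is clearly conical, so A should be the chamfered one. The bore will confirm it.

Run:
```python
import pickle
from h import *
w,e,f=pickle.load(open("w3.pkl","rb"))
tip=tri(e,(281.5,154.4),f,(238.2,153.3));print("tip",tip,proj(w,tip))
print("bore w",ray(w,(252.7,165.7),.045),"f1",ray(w,(253,113),.147),"f2",ray(w,(254,21.5),.147))
T=lambda x,y:(230+x/4-.4,107+y/4-.4);S=lambda x,y:(189+(x-400)/4-.4,107+y/4-.4)
print(tri(w,(252.7,165.7),e,T(190,362)),tri(w,(252.7,165.7),f,S(612,356)),tri(e,T(190,362),f,S(612,356)))
print("tray",[ray(w,p,.045).round(3) for p in((371,94),(497,67),(492,186),(392,204))])
```

```text
tip [ 0.50851623 -0.00988965  0.17707679] [252.82898094 202.93199709]
bore w [ 0.51570696 -0.00975361  0.045     ] f1 [ 0.58679196 -0.01403238  0.147     ] f2 [ 0.6612367 -0.0187288  0.147    ]
[ 0.51488714 -0.01035397  0.04416514] [ 0.51312364 -0.01035361  0.043748  ] [ 0.51342161 -0.0106107   0.04466062]
tray [array([ 0.601, -0.166,  0.045]), array([ 0.625, -0.319,  0.045]), array([ 0.469, -0.346,  0.045]), array([ 0.449, -0.208,  0.045])]
```

Emit:
servo_tool(
  rot=[
    [0, 0, 0],
    [0, 0, 0],
    [0, 0, 0],
    [0, 0, 0],
    [0, 0, 0],
    [0, 0, 0],
    [0, 0, 0],
    [0, 0, 0],
    [0, 0, 0],
  ],
  delta_pos=[
    [0.003, 0, 0.03],
    [0.003, 0, 0.07],
    [0.003, 0, 0.1],
    [0.003, 0, 0.12],
    [0.003, 0, 0.13],
    [0.003, 0, 0.135],
    [0.003, 0, 0.14],
    [0.003, 0, 0.145],
    [0.003, 0, 0.145],
  ],
  hand=[0, 0, 0, 0, 0, 0, 0, 0, 0],
)

```text
time: 8.55
tool_pos: [0.5142, -0.0103, 0.1235]
orientation: [180.0, 0.0, -2.9]
contact_force: [-0.6, -0.5, -1.5]
finger_gap: 0.03
grip_force: 19.9
```

Emit:
servo_tool(
  rot=[
    [0, 0, 0],
    [0, 0, 0],
    [0, 0, 0],
    [0, 0, 0],
  ],
  delta_pos=[
    [0, 0, 0.002],
    [0, 0, 0.004],
    [0, 0, 0.006],
    [0, 0, 0.006],
  ],
  hand=[0, 0, 0, 0],
)

```text
time: 9.05
tool_pos: [0.5154, -0.0098, 0.118]
orientation: [-180.0, -0.1, -2.8]
contact_force: [2.8, 2.0, 0.9]
finger_gap: 0.0298
grip_force: 19.9
```

Emit:
servo_tool(
  rot=[
    [0, 0, 0],
    [0, 0, 0],
    [0, 0, 0],
    [0, 0, 0],
  ],
  delta_pos=[
    [0.001, -0.001, 0.001],
    [0.001, -0.001, 0.002],
    [0.001, -0.001, 0.003],
    [0.001, -0.001, 0.003],
  ],
  hand=[0, 0, 0, 0],
)

```text
time: 9.55
tool_pos: [0.5166, -0.009, 0.1153]
orientation: [-180.0, -0.1, -2.8]
contact_force: [4.4, 1.1, 4.7]
finger_gap: 0.0295
grip_force: 19.9
```

Emit:
servo_tool(
  rot=[
    [0, 0, 0],
    [0, 0, 0],
    [0, 0, 0],
  ],
  delta_pos=[
    [0.002, -0.0005, 0],
    [0.002, -0.0005, 0.001],
    [0.002, -0.0005, 0.001],
  ],
  hand=[0, 0, 0],
)

```text
time: 9.93
tool_pos: [0.5178, -0.0089, 0.1145]
orientation: [180.0, -0.0, -2.8]
contact_force: [-0.2, 0.9, 11.9]
finger_gap: 0.0297
grip_force: 20.0
```

Run:
```python
from workcell import *
s=observe();print(s["tool_pos"],s["orientation"],s["contact_force"],s["torque"])
```

```text
[ 0.51776906 -0.00886705  0.11446344] [ 1.79997555e+02 -4.54076395e-02 -2.83285217e+00] [-0.23876861  0.88565715 11.90101181] [0.45329886 0.30282326 0.00394177]
```

Emit:
servo_tool(
  rot=[
    [0, 0, 0],
    [0, 0, 0],
    [0, 0, 0],
    [0, 0, 0],
    [0, 0, 0],
    [0, 0, 0],
    [0, 0, 0],
    [0, 0, 0],
    [0, 0, 0],
    [0, 0, 0],
    [0, 0, 0],
    [0, 0, 0],
  ],
  delta_pos=[
    [0, 0, 0],
    [0, 0, 0],
    [0, 0, 0],
    [0, 0, 0],
    [0, 0, 0],
    [0, 0, 0],
    [0, 0, -0.02],
    [0, 0, -0.05],
    [0, 0, -0.1],
    [0, 0, -0.15],
    [0, 0, -0.18],
    [0, 0, -0.18],
  ],
  hand=[0.4, 0.45, 0.55, 0.7, 0.9, 1, 1, 1, 1, 1, 1, 1],
)

```text
time: 11.42
tool_pos: [0.5185, -0.0087, 0.2964]
orientation: [-179.9, -0.3, -2.8]
contact_force: [0.5, -0.8, -0.4]
finger_gap: 0.0873
grip_force: 0.0
```

Run:
```python
from workcell import *
import cv2,pickle,numpy as np
from h import *
s=observe();tp=np.array(s["tool_pos"]);print(s["time"],tp,s["orientation"])
ds=[capture(c) for c in("wrist","side","scene")];pickle.dump(ds,open("w4.pkl","wb"))
q=[.55,-.01,.08]
def c(d,p,r=50):
    p=np.clip(np.round(p).astype(int),r,[511-r,383-r]);print("org",p-r);return cv2.resize(d["image"][p[1]-r:p[1]+r,p[0]-r:p[0]+r,::-1],(400,400),interpolation=2)
cv2.imwrite("pics/h3.png",np.hstack([c(d,proj(d,q)) for d in ds[1:]]))
```

```text
11.425 [ 0.51852704 -0.00865711  0.29638721] [-179.90723805   -0.28804936   -2.84273377]
org [217 130]
org [206 140]
```

View pics/h3.png

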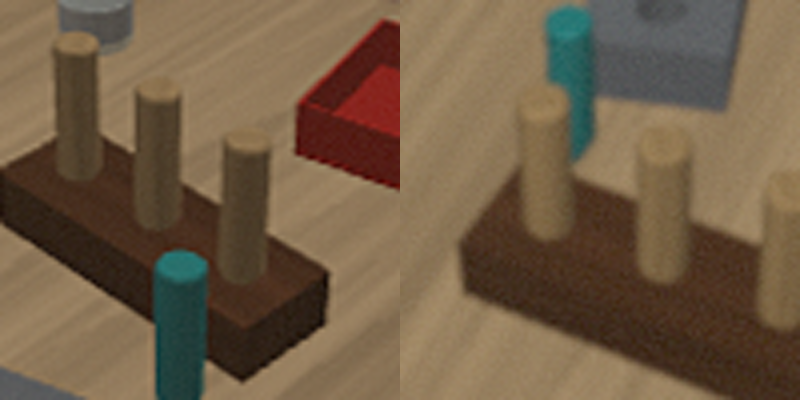

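Upright and level with its neighbours: in the side crop the tops at (77,40), (158,88) and (247,138) line up. Next is dowel B.

Emit:
servo_tool(
  rot=[
    [0, 0, 0.15],
    [0, 0, 0.3],
    [0, 0, 0.45],
    [0, 0, 0.6],
    [0, 0, 0.75],
    [0, 0, 0.9],
    [0, 0, 1.05],
    [0, 0, 1.2],
    [0, 0, 1.28],
    [0, 0, 1.28],
    [0, 0, 1.28],
  ],
  delta_pos=[
    [-0.01, -0.04, 0],
    [-0.02, -0.08, 0],
    [-0.03, -0.13, 0],
    [-0.04, -0.18, 0],
    [-0.05, -0.23, 0],
    [-0.053, -0.28, 0],
    [-0.053, -0.28, 0],
    [-0.053, -0.28, 0],
    [-0.053, -0.28, 0],
    [-0.053, -0.28, 0],
    [-0.053, -0.28, 0],
  ],
  hand=[1, 1, 1, 1, 1, 1, 1, 1, 1, 1, 1],
)

```text
time: 12.95
tool_pos: [0.4783, 0.2732, 0.2928]
orientation: [179.9, -0.0, -76.1]
contact_force: [0.2, -0.2, 0.4]
finger_gap: 0.0881
grip_force: 0.0
```

Run:
```python
from workcell import *
from h import *;import pickle
s=observe();print(s["time"],s["tool_pos"],s["orientation"])
d=capture("wrist");print("pred B",proj(d,[.479,.2735,.12]))
for r in cut_out("dowel_p","wrist"):print(np.round(r["bbox"],1),round(r["conf"],2),ray(d,r["bbox"][:2],.12).round(3))
g=cv2.cvtColor(d["image"],cv2.COLOR_RGB2HSV);p=proj(d,[.479,.2735,.12]).astype(int)
print(g[p[1],p[0]]);cv2.imwrite("pics/w5.png",d["image"][max(0,p[1]-60):p[1]+60,p[0]-60:p[0]+60,::-1]);
w,e,f=pickle.load(open("w4.pkl","rb"))
X=tri(e,(217+247/4-.4,130+138/4-.4),f,(206+145/4-.4,140+97/4-.4));print("placed top",X)
```

```text
12.95 [0.47826591 0.27320836 0.29284441] [ 1.79940138e+02 -3.84318097e-02 -7.60928796e+01]
pred B [251.35844636 179.46617882]
[251.7 173.3  21.7  32. ] 0.97 [0.48  0.266 0.12 ]
[159.8  90.5  50.3  31.4] 0.9 [0.6  0.2  0.12]
[290.2  19.6  34.   39.3] 0.86 [0.481 0.101 0.12 ]
[ 17 131 193]
placed top [ 0.51534549 -0.00852421  0.14695904]
```

Emit:
servo_tool(
  rot=[
    [0, 0, 0],
    [0, 0, 0],
    [0, 0, 0],
    [0, 0, 0],
    [0, 0, 0],
    [0, 0, 0],
    [0, 0, 0],
    [0, 0, 0],
    [0, 0, 0],
    [0, 0, 0],
    [0, 0, 0],
    [0, 0, 0],
    [0, 0, 0],
    [0, 0, 0],
    [0, 0, 0],
    [0, 0, 0],
    [0, 0, 0],
    [0, 0, 0],
    [0, 0, 0],
    [0, 0, 0],
  ],
  delta_pos=[
    [0, 0, 0.05],
    [0, 0, 0.1],
    [0, 0, 0.15],
    [0, 0, 0.18],
    [0, 0, 0.205],
    [0, 0, 0.205],
    [0, 0, 0.205],
    [0, 0, 0.205],
    [0, 0, 0.205],
    [0, 0, 0.205],
    [0, 0, 0.205],
    [0, 0, 0.205],
    [0, 0, 0.205],
    [0, 0, 0.205],
    [0, 0, 0.205],
    [0, 0, 0.19],
    [0, 0, 0.15],
    [0, 0, 0.1],
    [0, 0, 0.05],
    [0, 0, 0.03],
  ],
  hand=[1, 1, 1, 1, 1, 1, 0, 0, 0, 0, 0, 0, 0, 0, 0, 0, 0, 0, 0, 0],
)

```text
time: 15.55
tool_pos: [0.4783, 0.2736, 0.2665]
orientation: [-179.9, 0.1, -76.2]
contact_force: [-0.4, 0.6, -1.9]
finger_gap: 0.0295
grip_force: 19.9
```

Emit:
servo_tool(
  rot=[
    [0, 0, 0],
    [0, 0, 0],
    [0, 0, 0],
    [0, 0, 0],
    [0, 0, 0],
    [0, 0, 0],
    [0, 0, 0],
    [0, 0, 0],
    [0, 0, 0],
    [0, 0, 0],
    [0, 0, 0],
    [0, 0, 0],
    [0, 0, 0],
    [0, 0, 0],
    [0, 0, 0],
  ],
  delta_pos=[
    [0, 0, -0.04],
    [0.03, 0.005, -0.04],
    [0.08, 0.01, -0.04],
    [0.13, 0.017, -0.04],
    [0.18, 0.024, -0.04],
    [0.23, 0.03, -0.04],
    [0.28, 0.037, -0.04],
    [0.33, 0.043, -0.04],
    [0.38, 0.05, -0.04],
    [0.43, 0.056, -0.04],
    [0.48, 0.063, -0.04],
    [0.52, 0.068, -0.04],
    [0.534, 0.07, -0.04],
    [0.534, 0.07, -0.04],
    [0.534, 0.07, -0.04],
  ],
  hand=[0, 0, 0, 0, 0, 0, 0, 0, 0, 0, 0, 0, 0, 0, 0],
)

```text
time: 17.42
tool_pos: [0.5376, -0.2609, 0.3034]
orientation: [180.0, 0.0, -76.2]
contact_force: [-0.4, 0.4, -1.6]
finger_gap: 0.0297
grip_force: 19.9
```

Run:
```python
from workcell import *
from h import *
s=observe();tp=np.array(s["tool_pos"]);print(s["time"],tp,s["orientation"])
ds=[capture(c) for c in("side","scene")]
def c(d,p,r=75):
    p=np.clip(np.round(p).astype(int),r,[511-r,383-r]);print("org",p-r,proj(d,tp-[0,0,.088]));return cv2.resize(d["image"][p[1]-r:p[1]+r,p[0]-r:p[0]+r,::-1],(400,400),interpolation=2)
cv2.imwrite("pics/h4.png",np.hstack([c(d,proj(d,tp-[0,0,.16])) for d in ds]))
```

```text
17.425 [ 0.53755385 -0.26094788  0.30339649] [ 1.79973190e+02  4.00818261e-02 -7.61632593e+01]
org [255  48] [332.56697061  99.31508262]
org [118 181] [188.73981083 232.35247388]
```

View pics/h4.png

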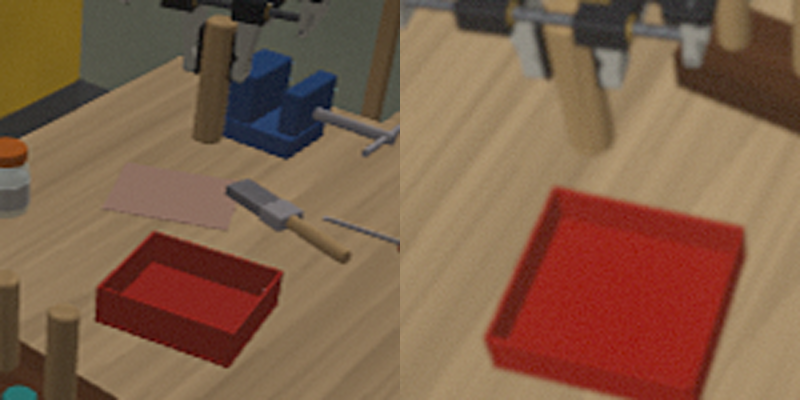

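B's foot is square-cut: in the side crop its end at (208,138) is flat. I'll lower it into the tray.

Emit:
servo_tool(
  rot=[
    [0, 0, 0],
    [0, 0, 0],
    [0, 0, 0],
    [0, 0, 0],
    [0, 0, 0],
    [0, 0, 0],
    [0, 0, 0],
    [0, 0, 0],
    [0, 0, 0],
  ],
  delta_pos=[
    [0, 0, 0.05],
    [0, 0, 0.1],
    [0, 0, 0.15],
    [0, 0, 0.18],
    [0, 0, 0.195],
    [0, 0, 0.202],
    [0, 0, 0.206],
    [0, 0, 0.208],
    [0, 0, 0.208],
  ],
  hand=[0, 0, 0, 0, 0, 0, 0, 0, 0],
)

```text
time: 18.65
tool_pos: [0.5382, -0.262, 0.0962]
orientation: [-179.9, -0.0, -76.2]
contact_force: [-0.8, -0.2, -0.3]
finger_gap: 0.0294
grip_force: 19.9
```

Emit:
servo_tool(
  rot=[
    [0, 0, 0],
    [0, 0, 0],
    [0, 0, 0],
    [0, 0, 0],
  ],
  delta_pos=[
    [0, 0, 0.001],
    [0, 0, 0.002],
    [0, 0, 0.003],
    [0, 0, 0.003],
  ],
  hand=[0, 0, 0, 0],
)

```text
time: 19.15
tool_pos: [0.5379, -0.2619, 0.0925]
orientation: [180.0, -0.0, -76.2]
contact_force: [0.5, 0.4, -0.6]
finger_gap: 0.0296
grip_force: 19.9
```

Emit:
servo_tool(
  rot=[
    [0, 0, 0],
    [0, 0, 0],
    [0, 0, 0],
  ],
  delta_pos=[
    [0, 0, 0.001],
    [0, 0, 0.0015],
    [0, 0, 0.0015],
  ],
  hand=[0, 0, 0],
)

```text
time: 19.52
tool_pos: [0.5384, -0.2621, 0.0923]
orientation: [-179.9, -0.1, -76.2]
contact_force: [-0.6, 1.2, 8.3]
finger_gap: 0.0295
grip_force: 20.0
```

Contact at 8 N, so I'll release and retreat.

Emit:
servo_tool(
  rot=[
    [0, 0, 0],
    [0, 0, 0],
    [0, 0, 0],
    [0, 0, 0],
    [0, 0, 0],
    [0, 0, 0],
    [0, 0, 0],
    [0, 0, 0],
    [0, 0, 0],
    [0, 0, 0],
    [0, 0, 0],
    [0, 0, 0],
  ],
  delta_pos=[
    [0, 0, 0],
    [0, 0, 0],
    [0, 0, 0],
    [0, 0, 0],
    [0, 0, 0],
    [0, 0, 0],
    [0, 0, -0.02],
    [0, 0, -0.05],
    [0, 0, -0.1],
    [0, 0, -0.15],
    [0, 0, -0.2],
    [0, 0, -0.2],
  ],
  hand=[0.4, 0.45, 0.55, 0.7, 0.9, 1, 1, 1, 1, 1, 1, 1],
)

```text
time: 21.02
tool_pos: [0.5397, -0.2626, 0.2961]
orientation: [-179.6, -0.2, -76.2]
contact_force: [0.9, 0.2, -0.2]
finger_gap: 0.0875
grip_force: 0.0
```

Run:
```python
from workcell import *
from h import *
s=observe();print(s["time"],s["tool_pos"])
ds=[capture(c) for c in("side","scene")]
def c(d,p,r=75):
    p=np.clip(np.round(p).astype(int),r,[511-r,383-r]);return cv2.resize(d["image"][p[1]-r:p[1]+r,p[0]-r:p[0]+r,::-1],(400,400),interpolation=2)
cv2.imwrite("pics/h5.png",np.hstack([c(d,proj(d,[.53,-.13,.06])) for d in ds]))
```

```text
21.025 [ 0.53968351 -0.26256982  0.29605552]
```

View pics/h5.png

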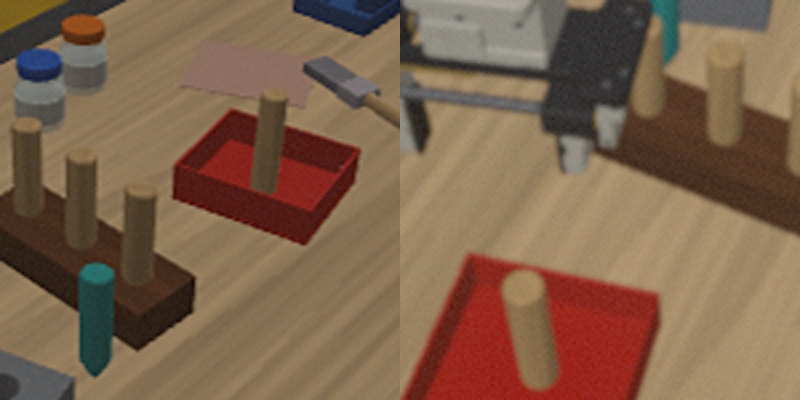

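The dowel stands in the tray (268,140 in the side crop), and the other sits home in the rack (139,235), level with its neighbours. The gripper is clear of everything.

```bash
python3 -c "
from workcell import *
print(finish_job())"
```

```text
the job is handed in; nothing more can be done
None
```

The chamfered dowel stands home and upright in the bore and the square one stands in the red tray, handed in at about 21 s; I did not try the square dowel in the bore, because the camera showed its flat foot once the first had sunk in.

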